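# Set a slat to length against the flip stop on a saw board

## Task

Set the pine slat up on the saw board to be sawn to the length of the red stop: swing the red flag all the way down, then bring the slat flat along the fence and slide it along until its front end carries the flag firmly home on its carriage. The flag sits loose on a long pin, so feel for where it bears, then lean on it for a moment with a light but definite push of about 5 to 10 N and never more than 12 N, for the stop is held only by its clamp and its setting must not shift. Leave the slat there against the flag, and leave the yellow stop up and where it is and the other things on the table alone.

Things in the scene. Friction and masses are not known exactly. Their poses are not given: they have to be found in the camera images.
- board: Saw board, fixed: plywood bed 200 x 640 x 18 mm with an aluminium fence (30 mm thick, top 56 mm above the table) along its far side. Origin on the table, under the fence's front face, mid-length. y runs along the fence from the slat towards the stops, x from the bed into the fence, z up. The bed reaches 155 mm in front of the fence face. Place and yaw differ each time.
- fence (a point): Point on the fence's front face at bed level (18 mm above the table), mid-length; axes as the board's. The fence face is this frame's plane x = 0 and is 38 mm high.
- slat_centre (a point): Middle of the loose pine slat, 260 mm long (its y axis), 45 mm wide (x), 20 mm thick (z), about 0.1 to 0.2 kg, lying flat on the bed in front of the fence, askew. The point is half-way up, 10 mm above the bed.
- slat_front (a point): Middle of the slat's front end face (the end towards the stops, +y), half-way up; axes as the slat's.
- slat_tail (a point): Middle of the slat's tail end face (the end away from the stops, -y), half-way up; axes as the slat's.
- red_flag (a joint): Raised angle of the red flag about its hinge pin, rad: 0 = fully down on its end stop, 1.57 = its arm stands straight up, 2.2 = leaning back as far as it goes, away from the slat's side. It starts raised. Hinge friction holds it wherever it is left (1 to 3 N at the arm's end moves it).
- red_pivot (a point): Midpoint of the red flag's hinge pin, which runs along the fence, 14 mm above the fence top and 10 mm behind the fence face. The flag is an L, 10 mm thick along the pin. Seen when down: an arm 10 mm high, pin at mid-height, runs level from the pin 52 mm out over the bed; at its outer end a blade 30 mm wide hangs to 48 mm below the pin, 4 mm above the bed, in the slat's path.
- red_face (a point): Point on the face of the red flag that the slat meets (it looks to -y of the board), on the blade's centre line; moves with the flag. Flag down: 27 mm before the fence face, 17 mm above the bed; the pin's midpoint is 5 mm further along +y. The flag sits loose on a long pin: pushed with about 1 N it slides on it along +y by an unknown 2 to 14 mm before it bears hard on its carriage.
- red_carriage: The red stop's aluminium carriage, which carries the flag, on the fence top on the side of the flag away from the slat, with its black clamp knob (35 mm across, top 28 mm above the fence top). Origin on the fence top under the knob; axes as the board's. The clamp holds by friction only: more than about 15 N along the fence makes it slip and the length setting is lost.
- yellow_flag (a joint): Raised angle of the yellow flag about its hinge pin, rad: 0 = fully down on its end stop, 1.57 = its arm stands straight up, 2.2 = leaning back as far as it goes, away from the slat's side. It starts raised. Hinge friction holds it wherever it is left (1 to 3 N at the arm's end moves it).
- yellow_pivot (a point): Midpoint of the yellow flag's hinge pin. Same build as the red stop. Which of the two stands nearer to the slat differs each time.
- yellow_face (a point): Point on the face of the yellow flag that the slat meets (it looks to -y of the board), on the blade's centre line; moves with the flag. Flag down: 27 mm before the fence face, 17 mm above the bed; the pin's midpoint is 5 mm further along +y. The flag sits loose on a long pin: pushed with about 1 N it slides on it along +y by an unknown 2 to 14 mm before it bears hard on its carriage.
- yellow_carriage: The yellow stop's aluminium carriage, which carries the flag, on the fence top on the side of the flag away from the slat, with its black clamp knob (35 mm across, top 28 mm above the fence top). Origin on the fence top under the knob; axes as the board's. The clamp holds by friction only: more than about 15 N along the fence makes it slip and the length setting is lost.
- saw: Pull saw lying flat beyond the fence, about 380 mm long, wooden handle, origin under its middle. Bystander.
- meter: Black multimeter lying flat beyond the fence, 72 x 130 x 40 mm, origin under its middle. Bystander.
- cup: White plastic cup standing on the table to the left, 76 mm dia., 115 mm tall, origin under its middle. Bystander.
- pliers: Pliers with blue handles lying on the table to the right, about 175 mm long, origin near its middle. Bystander.

How it is judged:
By the outcome, as a careful person would: the job done as asked, in the order asked, and still so for the second after the job is handed in, with the robot touching nothing.
It also fails if it takes over 72 s, if anything falls off the work surface, if the arm or the gripper's body presses on something with over 40 N, if the wrist force passes 120 N, or if a joint passes its speed limit or range.

## Robot

A 6-joint arm with a two-finger parallel gripper is mounted at the origin on the work surface. World frame = base frame: x ahead of the robot, y to its left, z up, the work surface at z = 0. Lengths are in m, angles in rad, forces in N, time in s.
With the tool pointing down it reaches from about 0.35 to 1 m from the base axis. Payload 7.1 kg.
Tool frame: the origin (TCP) lies between the finger pads; the fingertips stand 11 mm ahead of it and the grasp point (between the pads) lies 8 mm behind it; z points along the fingers, y is the line along which they close (so a half turn about z gives the same grasp; the last joint's range is limited). The gripper opens to 85 mm and grips with 20 to 120 N. Pads are 22 mm wide; open, the fingers measure 114 mm over their backs; the gripper's body (76 mm by 85 mm) begins 54 mm behind the grasp point. The pads swing forward as they close: fully open they stand 13 mm farther back than shut.
Start: joints at [1.167, 0.423, 1.63, -0, 1.089, -0.019], TCP at [0.235, 0.579, 0.242] pointing down, gripper open.
Joint ranges: [-3, 3], [-0.9, 2.11], [0.09, 2.58], [-1.31, 4.45], [0.11, 2.69], [-2.54, 2.54]. Speed limits (rad/s): [2.39, 2.39, 3.01, 3.14, 3.14, 3.14].

## Interface

Orientations are given as [roll, pitch, yaw] about the fixed x, y, z axes, in that order (R = Rz(yaw) Ry(pitch) Rx(roll)).
In Python, from workcell import state, get_image, finish_job, spot_in, place_of gives the robot as it stands.
- The arm moves only by the tool step_arm, never from a script. Its argument "plan" is one flat list of numbers, 7 for each row, row after row: the finger opening in mm, from 0 to 85.4, then the shift along the world's x, y, z in units of 25 mm (1.0 is 25 mm), then the turn, a rotation vector about the world's x, y, z in units of 10 degrees (1.0 is 10 degrees). In form: [hand, x, y, z, ax, ay, az, hand, x, y, z, ax, ay, az, ...]. A call has 1 to 20 rows; each row is the pose to reach, as a shift and turn from the pose commanded when the call began; what a row does not reach only later rows make up. A row lasts 1/8 s, in which the tool goes at most 62.5 mm and 10.7 degrees, less where a joint would pass 70% of its speed; a pose out of reach is approached as far as the arm can. A call with a gripper value outside its range is refused whole. The fingers move at their own pace and stop on an object; "force" is the grip in N (left out, the last holds). Time passes only in rows, so rows that repeat a pose let the fingers close. It gives the time, the measured TCP pose, the force, the opening and the grip force at its end, in the units of the state.
- state(): the state, without advancing time (a new reading comes with each control period).
- get_image(name): name is "side" or "top"; returns a dict with "image" (384x512x3 uint8, red, green, blue), "fx", "fy", "cx", "cy" (pixels), "R" (3x3) and "t" (3): a world point X has camera coordinates R X + t. Camera axes: x right, y down, z forward; pixel columns grow to the right and rows downward; lengths in m; the calibration is good to about 2 mm. A picture is of the moment at which its call begins. There is no depth.
- finish_job(): hands the job in; it is judged then, once.
Trained networks look in the newest picture that a camera, given by its name, has taken for a name from the list of things; names that differ only in an ending like _2 or _b are one class to them, and where a whole thing is asked for, a point or a joint stands for the part that bears it (a point fixed in the world has none). Each returns a list of dicts, best first, with "conf" (0 to 1); they miss things now and then, are a little off and sometimes report something else, mostly with a low value. They report only what shows in the picture. A call takes as long as a camera call.
- spot_in(label, camera): "box" ([left, top, width, height] in pixels, round what is visible of it).
- place_of(label, camera): "uv" ([column, row] in pixels: a listed point, or the origin of a listed thing).
The state is a dict: "t": time; "joints": joint angles; "joint_velocities": joint speeds; "tau": joint torques, N m; "tool_pos": TCP position; "eef_rot": TCP orientation; "force": force on the tool from outside, world axes, zero at the start; "ft_torque": the same for the moment, N m; "opening": opening from 0.0 (shut) to 1.0 (fully open); "grip_force": force on a finger pad.
Only numpy, scipy, OpenCV 4.12 (cv2) and the standard library are available. Lean on these libraries where they do the work, as an engineer would, in place of code of your own. Each camera call takes 0.05 s, during which the arm holds its last target. There are 200 camera calls.

## Working session

There is one attempt and no reset: what is moved stays moved. The work goes in short steps, Python scripts to look and compute and a tool call to move; the robot and the scene stay as the last step left them, time stands still between calls to the robot, and variables do not carry over. Pictures are saved under pics/ and viewed, at most 10 in all, crops included, and the job is handed in when it is done.

Besides the shell and the picture viewer there is one more tool, called as name(argument=value, ...) on one line, values as JSON. step_arm: Moves the arm, as the interface text tells. Its arguments: {"type":"object","properties":{"plan":{"type":"array"},"force":{"type":"number"}},"required":["plan"]}

```bash
ls; mkdir -p pics; cat > h.py <<'E'
import numpy as np, cv2
from workcell import *
def ray(c,uv):
    R=np.array(c["R"]);t=np.array(c["t"])
    d=R.T@np.array([(uv[0]-c["cx"])/c["fx"],(uv[1]-c["cy"])/c["fy"],1.]); return -R.T@t,d
def onz(c,uv,z):
    o,d=ray(c,uv); return o+d*(z-o[2])/d[2]
def proj(c,X):
    p=np.array(c["R"])@np.array(X)+np.array(c["t"]); return np.array([c["fx"]*p[0]/p[2]+c["cx"],c["fy"]*p[1]/p[2]+c["cy"]])
def tri(cs,uvs):
    A=np.zeros((3,3));b=np.zeros(3)
    for c,uv in zip(cs,uvs):
        o,d=ray(c,uv);d/=np.linalg.norm(d);P=np.eye(3)-np.outer(d,d);A+=P;b+=P@o
    X=np.linalg.solve(A,b); return X,[np.round(proj(c,X)-uv,1) for c,uv in zip(cs,uvs)]
def save(c,n): cv2.imwrite(n,c["image"][:,:,::-1])
E
python3 - <<'E'
from h import *
cs={n:get_image(n) for n in("top","side")}
for n,c in cs.items(): save(c,f"pics/{n}0.png"); print(n,np.round(-np.array(c["R"]).T@c["t"],3))
L="board fence slat_centre slat_front slat_tail red_pivot red_face red_carriage yellow_pivot yellow_face yellow_carriage cup pliers saw meter".split()
for l in L:
    r={n:place_of(l,n) for n in cs}
    s=" ".join(f"{n}:{np.round(r[n][0]['uv'],0)},{r[n][0]['conf']:.2f}" for n in r if r[n])
    if all(r.values()):
        X,e=tri(list(cs.values()),[r[n][0]["uv"] for n in cs]); s+=f" X={np.round(X,3)} e={e}"
    print(l,s)
print({k:np.round(v,3) for k,v in state().items()})
E
```

```text
pics
top [ 0.381 -0.023  1.392]
side [ 0.087 -1.158  1.079]
board top:[243. 211.],0.60 side:[241. 213.],0.64 X=[ 0.549 -0.006  0.009] e=[array([ 0.4, -1.5]), array([-1.4,  0.2])]
fence top:[241. 206.],0.65 side:[240. 211.],0.60 X=[0.557 0.003 0.013] e=[array([-0.2,  0.6]), array([ 0.5, -0.1])]
slat_centre top:[293. 230.],0.85 side:[239. 248.],0.89 X=[ 0.481 -0.162  0.009] e=[array([-0.1,  0.3]), array([ 0.3, -0.1])]
slat_front side:[222. 220.],0.93
slat_tail top:[332. 232.],0.97 side:[255. 277.],0.55 X=[ 0.479 -0.289 -0.002] e=[array([ 0.1, -0.4]), array([-0.4,  0.1])]
red_pivot top:[220. 201.],0.57 side:[234. 189.],0.68 X=[0.564 0.068 0.066] e=[array([-0.4,  1.4]), array([ 1.2, -0.2])]
red_face top:[218. 210.],0.53 side:[228. 182.],0.70 X=[0.538 0.071 0.104] e=[array([ 0.1, -0.5]), array([-0.4,  0.1])]
red_carriage top:[206. 198.],0.70 side:[234. 181.],0.76 X=[0.578 0.112 0.067] e=[array([ 0. , -0.1]), array([-0.1,  0. ])]
yellow_pivot top:[180. 198.],0.53 side:[225. 172.],0.53 X=[0.576 0.193 0.058] e=[array([-0.2,  0.7]), array([ 0.6, -0.1])]
yellow_face top:[181. 201.],0.69 side:[
[... 387 characters left out ...]
27 -0.004] e=[array([-0.4,  1.2]), array([ 1.4, -0.3])]
saw top:[301. 148.],0.77 side:[317. 236.],0.71 X=[ 0.758 -0.198 -0.015] e=[array([-0.2,  0.6]), array([ 0.6, -0.2])]
meter side:[273. 175.],0.92
{'t': np.float64(1.6), 'joints': array([ 1.167,  0.423,  1.63 ,  0.   ,  1.089, -0.019]), 'joint_velocities': array([-0.001,  0.001,  0.001,  0.001,  0.001, -0.001]), 'tau': array([ 0.0000e+00, -5.5733e+01, -2.8215e+01, -0.0000e+00,  1.0000e-03,
       -0.0000e+00]), 'tool_pos': array([0.235, 0.579, 0.242]), 'eef_rot': array([ 3.142, -0.   ,  2.757]), 'force': array([0.352, 0.321, 0.643]), 'ft_torque': array([-0.003, -0.027, -0.034]), 'grip_force': np.float64(0.0), 'opening': np.float64(0.996)}
```

```bash
python3 - <<'E'
import cv2
a=cv2.imread("pics/top0.png")[150:270,130:350];cv2.imwrite("pics/top0c.png",cv2.resize(a,None,fx=3.6,fy=3.6,interpolation=cv2.INTER_CUBIC))
a=cv2.imread("pics/side0.png")[130:310,180:320];cv2.imwrite("pics/side0c.png",cv2.resize(a,None,fx=3.3,fy=3.3,interpolation=cv2.INTER_CUBIC))
E
```

```text
(no output)
```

View pics/top0c.png

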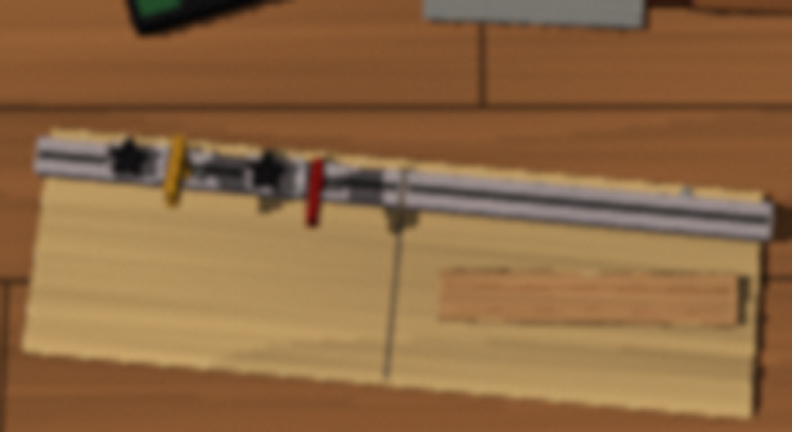

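View pics/side0c.png

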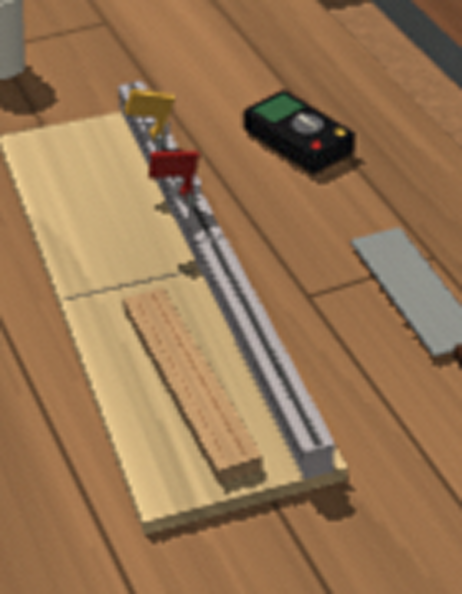

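The top crop shows the fence's front edge running from about (141,199) to (344,216) full px. Red flag is near (218,203), yellow near (179,198), both upright, and red is nearer the slat. The slat spans about (252..336, 225..240). The side crop confirms both flags are raised, with their blades towards the bed.

```bash
python3 - <<'E'
from h import *
c=get_image("top"); hsv=cv2.cvtColor(c["image"],cv2.COLOR_RGB2HSV).astype(float)
S=hsv[:,:,1]
pts=[]
for u in list(range(245,338,2))+list(range(150,170,3))+list(range(187,200,3)):
    r0=int(199+(u-141)*17.5/203); col=S[r0-3:r0+7,u]; lo,hi=col[:3].mean(),col[-3:].mean(); m=(lo+hi)/2
    k=np.where((col[:-1]<m)&(col[1:]>=m))[0]
    if len(k): k=k[-1]; pts.append((u,r0-3+k+(m-col[k])/(col[k+1]-col[k])))
pts=np.float32(pts)
for _ in range(3):
    p=np.polyfit(pts[:,0],pts[:,1],1); e=pts[:,1]-np.polyval(p,pts[:,0]); pts=pts[abs(e)<max(0.5,e.std()*1.5)]
print(p,len(pts),e.std())
for z in(.056,.018):
  a,b=[onz(c,(u,np.polyval(p,u)),z) for u in(344,141)]; print(z,a,b,np.linalg.norm(b-a))
a,b=[onz(c,(u,np.polyval(p,u)),.056) for u in(343.9,140.6)]
d=(b-a)[:2]/np.linalg.norm((b-a)[:2]); yaw=np.arctan2(-d[0],d[1]); n=np.array([d[1],-d[0]]); mid=(a+b)[:2]/2
print("yaw",yaw,"mid",mid,"y dir",d,"x dir",n)
B=lambda X:np.round([(np.array(X)[:2]-mid)@n,(np.array(X)[:2]-mid)@d],4)
for nm,X in dict(red_pivot=[.564,.068],red_face=[.538,.071],rc=[.578,.112],yp=[.576,.193],yf=[.561,.18],yc=[.59,.243],sc=[.481,-.162],st=[.479,-.289],fence=[.557,.003]).items(): print(nm,B(X))
# red & yellow & slat blobs in top
H,V=hsv[:,:,0],hsv[:,:,2]
m=((H<8)|(H>172))&(S>150)&(V>70); m[:190]=0;m[225:]=0;m[:,:205]=0;m[:,235:]=0
q=np.argwhere(m); print("red px",q.min(0),q.max(0))
for uv in [(252,232),(336,234),(252,225),(252,239),(336,225),(335,240)]: X=onz(c,uv,.038); print(uv,np.round(X,3),B(X))
for row in (q[:,0].max(),q[:,0].min()):
  u=q[q[:,0]==row][:,1].mean(); 
  for z in(.07,.12): X=onz(c,(u,row),z); print("red row",row,u,z,np.round(X,3),B(X))
E
```

```text
[9.18703048e-02 1.85080043e+02] 59 0.1067597069857783
0.056 [ 0.52052762 -0.31789649  0.056     ] [0.58042052 0.31454258 0.056     ] 0.6352687097897117
0.018 [ 0.52450615 -0.32629631  0.018     ] [0.58610224 0.32412762 0.018     ] 0.6533340441324857
yaw -0.09441986002700321 mid [ 0.550548   -0.00089634] y dir [0.09427963 0.99554576] x dir [ 0.99554576 -0.09427963]
red_pivot [0.0069 0.0699]
red_face [-0.0193  0.0704]
rc [0.0167 0.115 ]
yp [0.0071 0.1954]
yf [-0.0066  0.1811]
yc [0.0163 0.2465]
sc [-0.054  -0.1669]
st [-0.0441 -0.2936]
fence [0.0061 0.0045]
red px [194 215] [211 219]
(252, 232) [ 0.475 -0.032  0.038] [-0.0724 -0.0379]
(336, 234) [ 0.468 -0.295  0.038] [-0.0544 -0.3004]
(252, 225) [ 0.497 -0.032  0.038] [-0.0505 -0.0358]
(252, 239) [ 0.453 -0.032  0.038] [-0.0941 -0.0398]
(336, 225) [ 0.496 -0.296  0.038] [-0.0263 -0.2986]
(335, 240) [ 0.449 -0.291  0.038] [-0.0734 -0.2984]
red row 211 216.5 0.07 [0.538 0.078 0.07 ] [-0.0204  0.0768]
red row 211 216.5 0.12 [0.532 0.074 0.12 ] [-0.0259  0.0725]
red row 194 218.0 0.07 [0.59  0.073 0.07 ] [0.0328 0.0777]
red row 194 218.0 0.12 [0.583 0.07  0.12 ] [0.0252 0.0734]
```

step_arm(plan=[0,15.26,-20.8,-1.68,0,0,1.66,0,15.26,-20.8,-1.68,0,0,1.66,0,15.26,-20.8,-1.68,0,0,1.66,0,15.26,-20.8,-1.68,0,0,1.66,0,15.26,-20.8,-1.68,0,0,1.66,0,15.26,-20.8,-1.68,0,0,1.66,0,15.26,-20.8,-1.68,0,0,1.66,0,15.26,-20.8,-1.68,0,0,1.66,0,15.26,-20.8,-1.68,0,0,1.66,0,15.26,-20.8,-1.68,0,0,1.66,0,15.26,-20.8,-1.68,0,0,1.66,0,15.26,-20.8,-1.68,0,0,1.66,0,15.26,-20.8,-1.68,0,0,1.66,0,15.26,-20.8,-1.68,0,0,1.66], force=20)

```text
t: 3.4
tool_pos: [0.6153, 0.0607, 0.2005]
eef_rot: [3.141, -0.0, 3.048]
force: [0.3, -0.2, 0.5]
opening: -0.001
grip_force: 0.0
```

step_arm(plan=[0,0,0,-1.5,0,0,0,0,0,0,-3.04,0,0,0,0,0,0,-3.04,0,0,0,0,-0.5,0.05,-3.04,0,0,0,0,-1.0,0.09,-3.04,0,0,0,0,-1.35,0.13,-3.04,0,0,0,0,-1.68,0.16,-3.05,0,0,0,0,-2.0,0.19,-3.08,0,0,0,0,-2.3,0.22,-3.2,0,0,0,0,-2.6,0.25,-3.39,0,0,0,0,-2.85,0.27,-3.63,0,0,0,0,-3.05,0.29,-3.91,0,0,0,0,-3.18,0.3,-4.2,0,0,0,0,-3.26,0.31,-4.4,0,0,0,0,-3.26,0.31,-4.4,0,0,0])

```text
t: 5.28
tool_pos: [0.5341, 0.067, 0.0897]
eef_rot: [-3.141, -0.001, 3.047]
force: [0.2, -0.3, -0.3]
opening: 0.001
grip_force: 0.0
```

```bash
python3 - <<'E'
from h import *
print(np.round(state()["force"],2))
c=get_image("side");save(c,"pics/s1.png");a=c["image"][130:250,180:300,::-1];cv2.imwrite("pics/s1c.png",cv2.resize(a,None,fx=4.5,fy=4.5,interpolation=cv2.INTER_CUBIC))
E
```

```text
[ 0.16 -0.27 -0.29]
```

View pics/s1c.png

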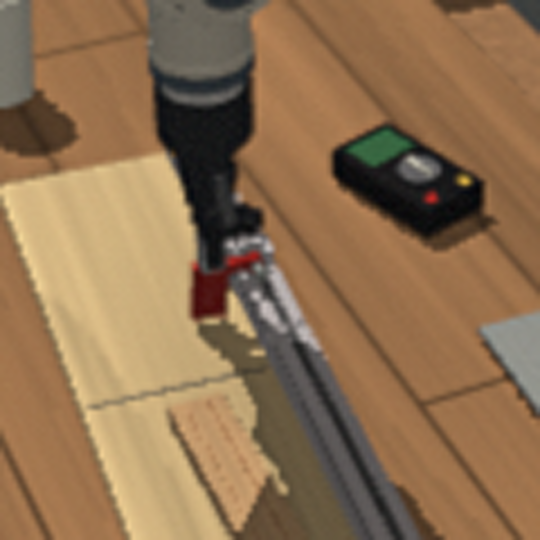

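The flag is now almost level under the fingertips, blade at about (227,194) full px. I'll press down gently to its end stop.

step_arm(plan=[0,0,0,-0.08,0,0,0,0,0,0,-0.14,0,0,0,0,0,0,-0.14,0,0,0])

```text
t: 5.7
tool_pos: [0.5346, 0.067, 0.0868]
eef_rot: [3.142, 0.0, 3.046]
force: [0.1, 0.3, 0.9]
opening: 0.001
grip_force: 0.0
```

step_arm(plan=[0,0,0,-0.06,0,0,0,0,0,0,-0.06,0,0,0])

```text
t: 5.95
tool_pos: [0.5347, 0.067, 0.0856]
eef_rot: [3.142, 0.0, 3.047]
force: [-0.8, 0.6, 4.5]
opening: 0.001
grip_force: 2.1
```

step_arm(plan=[0,0,0,-0.04,0,0,0,0,0,0,-0.04,0,0,0])

```text
t: 6.2
tool_pos: [0.5347, 0.0671, 0.085]
eef_rot: [3.142, 0.0, 3.047]
force: [-3.3, -0.2, 10.4]
opening: 0.003
grip_force: 5.0
```

step_arm(plan=[0,0,0,1.5,0,0,0,0,0,0,3,0,0,0,0,-1.5,-2.5,3,0,0,0,0,-3,-5,3,0,0,0,0,-4.74,-8.43,3,0,0,0,0,-4.74,-8.43,3,0,0,0,0,-4.74,-8.43,3,0,0,0,0,-4.74,-8.43,1,0,0,0,0,-4.74,-8.43,-1,0,0,0,0,-4.74,-8.43,-1.95,0,0,0,0,-4.74,-8.43,-1.95,0,0,0])

```text
t: 7.58
tool_pos: [0.4153, -0.1426, 0.0341]
eef_rot: [3.141, -0.004, 3.047]
force: [-0.0, 0.1, 0.0]
opening: -0.003
grip_force: 0.0
```

```bash
python3 - <<'E'
from h import *
cs=[get_image(n) for n in("top","side")]
mid=np.array([.5505,-.0009]);n=np.array([.9955,-.0943]);d=np.array([.0943,.9955])
for l in "red_face red_pivot slat_centre slat_front slat_tail yellow_face".split():
    r=[place_of(l,q) for q in("top","side")]
    if all(r):
        X,e=tri(cs,[q[0]["uv"] for q in r]); print(l,np.round(X,3),np.round([(X[:2]-mid)@n,(X[:2]-mid)@d],4),np.max(np.abs(e)),[round(q[0]["conf"],2) for q in r])
    else: print(l,r)
a=cs[0]["image"][150:270,130:350,::-1];cv2.imwrite("pics/t2c.png",cv2.resize(a,None,fx=3.6,fy=3.6,interpolation=cv2.INTER_CUBIC))
E
```

```text
red_face [ 0.613  0.605 -0.359] [0.0047 0.6089] 23.7 [0.55, 0.48]
red_pivot [0.573 0.066 0.061] [0.0157 0.0688] 1.7 [0.49, 0.44]
slat_centre [ 0.473 -0.159  0.011] [-0.0625 -0.1652] 0.9 [0.88, 0.71]
slat_front [ 0.474 -0.027  0.004] [-0.0742 -0.0332] 1.0 [0.87, 0.65]
slat_tail [ 0.478 -0.286 -0.001] [-0.0452 -0.2902] 1.5 [0.64, 0.92]
yellow_face [0.566 0.184 0.112] [-0.0024  0.1856] 0.8 [0.6, 0.41]
```

View pics/t2c.png

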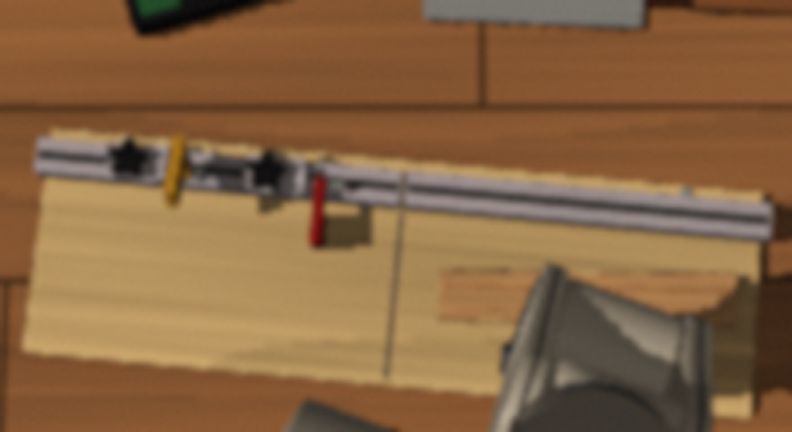

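Red flag is down, arm reaching to crop (318,245), full (218,218). Yellow is still up at full (179,197). The slat is untouched. Next I'll push it sideways towards the fence.

step_arm(plan=[0,0.4,-0.04,0,0,0,0,0,0.8,-0.08,0,0,0,0,0,1.1,-0.1,0,0,0,0,0,1.4,-0.13,0,0,0,0,0,1.7,-0.16,0,0,0,0,0,2.0,-0.19,0,0,0,0,0,2.2,-0.21,0,0,0,0,0,2.2,-0.21,0,0,0,0])

```text
t: 9.28
tool_pos: [0.4717, -0.1491, 0.0356]
eef_rot: [-3.141, 0.001, 3.047]
force: [0.5, 0.8, 0.3]
opening: -0.004
grip_force: 0.0
```

```bash
cat > m.py <<'E'
from h import *
cs=[get_image(n) for n in("top","side")]
mid=np.array([.5505,-.0009]);n=np.array([.9955,-.0943]);d=np.array([.0943,.9955])
T=np.array(state()["tool_pos"]);print("tcp board",np.round([(T[:2]-mid)@n,(T[:2]-mid)@d],4),T[2])
for l in "slat_centre slat_front slat_tail".split():
    r=[place_of(l,q) for q in("top","side")]
    for k in(0,1):
        if r[k]:
            X=onz(cs[k],r[k][0]["uv"],.028); print(l,"ts"[k],np.round([(X[:2]-mid)@n,(X[:2]-mid)@d],4),round(r[k][0]["conf"],2))
E
python3 m.py
```

```text
tcp board [-0.0651 -0.1549] 0.0355609404895485
slat_centre s [-0.043  -0.1805] 0.71
slat_front t [-0.0373 -0.0382] 0.97
slat_front s [-0.0457 -0.0485] 0.7
slat_tail t [-0.0282 -0.2915] 0.55
slat_tail s [-0.0284 -0.3157] 0.85
```

step_arm(plan=[0,0.12,-0.01,0,0,0,0,0,0.24,-0.02,0,0,0,0,0,0.24,-0.02,0,0,0,0])

```text
t: 10.05
tool_pos: [0.4775, -0.1495, 0.0356]
eef_rot: [-3.141, 0.0, 3.047]
force: [0.7, -0.1, -0.1]
opening: 0.002
grip_force: 0.0
```

step_arm(plan=[0,0.08,-0.01,0,0,0,0,0,0.08,-0.01,0,0,0,0])

```text
t: 10.3
tool_pos: [0.4792, -0.1497, 0.0356]
eef_rot: [-3.142, 0.0, 3.047]
force: [-0.2, -0.1, 0.1]
opening: -0.003
grip_force: 0.0
```

step_arm(plan=[0,0.05,0,0,0,0,0,0,0.05,0,0,0,0,0])

```text
t: 10.55
tool_pos: [0.4804, -0.1497, 0.0355]
eef_rot: [3.142, 0.0, 3.046]
force: [-1.5, -0.2, -0.3]
opening: -0.0
grip_force: 0.2
```

step_arm(plan=[0,0.05,0,0,0,0,0,0,0.05,0,0,0,0,0])

```text
t: 10.8
tool_pos: [0.4818, -0.1497, 0.0356]
eef_rot: [-3.142, 0.0, 3.047]
force: [0.3, 0.1, 0.4]
opening: -0.002
grip_force: 0.1
```

step_arm(plan=[0,0.05,0,0,0,0,0,0,0.05,0,0,0,0,0])

```text
t: 11.05
tool_pos: [0.483, -0.1497, 0.0356]
eef_rot: [-3.142, 0.0, 3.047]
force: [-0.3, -0.4, -0.6]
opening: 0.001
grip_force: 0.1
```

```bash
python3 m.py
```

```text
tcp board [-0.0532 -0.1545] 0.03557505473063072
slat_centre s [-0.0266 -0.1795] 0.64
slat_front t [-0.0188 -0.0378] 0.64
slat_front s [-0.0378 -0.0557] 0.81
slat_tail t [-0.019  -0.2881] 0.74
slat_tail s [-0.0207 -0.306 ] 0.89
```

step_arm(plan=[0,0.06,-0.01,0,0,0,0,0,0.06,-0.01,0,0,0,0])

```text
t: 11.7
tool_pos: [0.4843, -0.15, 0.0355]
eef_rot: [-3.142, -0.0, 3.047]
force: [-0.6, -0.7, -0.7]
opening: 0.002
grip_force: 0.4
```

step_arm(plan=[0,0.05,0,0,0,0,0,0,0.05,0,0,0,0,0])

```text
t: 11.95
tool_pos: [0.4847, -0.1498, 0.0354]
eef_rot: [3.141, -0.002, 3.047]
force: [-4.8, -0.8, 3.4]
opening: -0.001
grip_force: 2.3
```

step_arm(plan=[0,0.05,0,0,0,0,0,0,0.05,0,0,0,0,0])

```text
t: 12.2
tool_pos: [0.4848, -0.1496, 0.0353]
eef_rot: [3.141, -0.004, 3.047]
force: [-8.0, -2.0, 5.2]
opening: 0.002
grip_force: 4.0
```

step_arm(plan=[0,-0.3,0.03,0,0,0,0,0,-0.7,0.07,0,0,0,0,0,-0.7,0.07,1,0,0,0,0,-0.7,0.07,2,0,0,0,0,0,-3,2,0,0,0,0,0.57,-5.5,2,0,0,0,0,0.57,-7.31,2,0,0,0,0,0.57,-7.31,2,0,0,0,0,0.57,-7.31,1,0,0,0,0,0.57,-7.31,0,0,0,0,0,0.57,-7.31,0,0,0,0])

```text
t: 13.58
tool_pos: [0.4995, -0.3309, 0.0339]
eef_rot: [3.139, -0.004, 3.047]
force: [1.0, 0.5, 0.0]
opening: 0.004
grip_force: 0.0
```

```bash
python3 m.py; python3 - <<'E'
from h import *
c=get_image("top");a=c["image"][150:270,170:390,::-1];cv2.imwrite("pics/t3c.png",cv2.resize(a,None,fx=3.6,fy=3.6,interpolation=cv2.INTER_CUBIC))
E
```

```text
tcp board [-0.018  -0.3344] 0.03588187858865931
slat_centre t [-0.0208 -0.1681] 0.74
slat_centre s [-0.0264 -0.1761] 0.62
slat_front t [-0.0171 -0.0421] 0.75
slat_front s [-0.0296 -0.0525] 0.84
slat_tail t [-0.0216 -0.2911] 0.96
slat_tail s [-0.0167 -0.3095] 0.77
```

View pics/t3c.png

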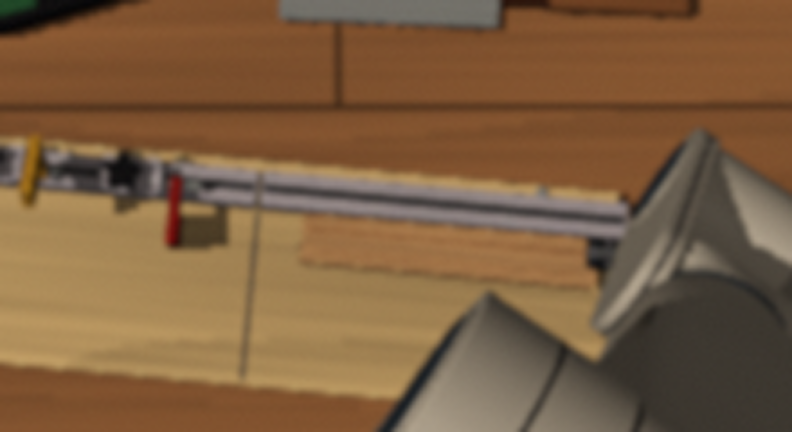

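The slat now lies flat along the fence, its front at full (254,214) and the red flag at (218,209). I'll push the tail along +y.

step_arm(plan=[0,-0.06,0.4,0,0,0,0,0,-0.05,0.7,0,0,0,0,0,-0.03,0.95,0,0,0,0,0,0,1.2,0,0,0,0,0,0.02,1.5,0,0,0,0,0,0.05,1.8,0,0,0,0,0,0.08,2.1,0,0,0,0,0,0.11,2.4,0,0,0,0,0,0.14,2.7,0,0,0,0,0,0.16,3.0,0,0,0,0,0,0.19,3.3,0,0,0,0,0,0.22,3.6,0,0,0,0,0,0.26,3.98,0,0,0,0,0,0.26,3.98,0,0,0,0])

```text
t: 15.78
tool_pos: [0.5076, -0.2324, 0.0356]
eef_rot: [3.141, -0.0, 3.047]
force: [0.3, -0.3, -1.4]
opening: 0.001
grip_force: 0.0
```

```bash
python3 m.py; python3 - <<'E'
from h import *
c=get_image("top");a=c["image"][150:270,170:390,::-1];cv2.imwrite("pics/t4c.png",cv2.resize(a,None,fx=3.6,fy=3.6,interpolation=cv2.INTER_CUBIC))
E
```

```text
tcp board [-0.0207 -0.2352] 0.035625499248789654
slat_centre t [-0.0228 -0.0919] 0.83
slat_centre s [-0.0301 -0.1172] 0.89
slat_front t [-0.0152  0.0371] 0.91
slat_front s [-0.0409  0.0306] 0.72
slat_tail t [-0.0123 -0.212 ] 0.96
slat_tail s [-0.0286 -0.2469] 0.63
```

View pics/t4c.png

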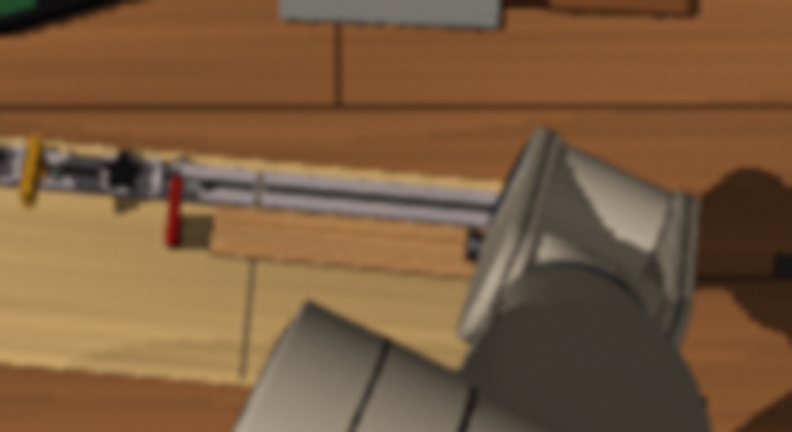

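Still flat on the fence, front end at full (229,214), with about 25 mm to go to the flag at (220,209).

step_arm(plan=[0,0.02,0.2,0,0,0,0,0,0.04,0.4,0,0,0,0,0,0.06,0.6,0,0,0,0,0,0.075,0.8,0,0,0,0,0,0.075,0.8,0,0,0,0])

```text
t: 16.85
tool_pos: [0.5094, -0.2126, 0.0355]
eef_rot: [3.141, -0.0, 3.047]
force: [-0.5, 0.0, 0.0]
opening: 0.003
grip_force: 0.0
```

step_arm(plan=[0,0.004,0.04,0,0,0,0,0,0.008,0.08,0,0,0,0,0,0.008,0.08,0,0,0,0])

```text
t: 17.23
tool_pos: [0.5097, -0.2112, 0.0356]
eef_rot: [-3.142, 0.0, 3.046]
force: [-0.4, -0.2, -0.3]
opening: -0.004
grip_force: 0.0
```

step_arm(plan=[0,0.004,0.04,0,0,0,0,0,0.008,0.08,0,0,0,0,0,0.008,0.08,0,0,0,0])

```text
t: 17.6
tool_pos: [0.5098, -0.2091, 0.0356]
eef_rot: [3.142, -0.0, 3.047]
force: [0.3, -0.5, 0.2]
opening: -0.001
grip_force: 0.1
```

step_arm(plan=[0,0.002,0.02,0,0,0,0,0,0.004,0.04,0,0,0,0,0,0.004,0.04,0,0,0,0])

```text
t: 17.98
tool_pos: [0.51, -0.2082, 0.0356]
eef_rot: [3.142, 0.0, 3.047]
force: [0.5, -0.7, 0.2]
opening: 0.001
grip_force: 0.1
```

step_arm(plan=[0,0.002,0.02,0,0,0,0,0,0.004,0.04,0,0,0,0,0,0.004,0.04,0,0,0,0])

```text
t: 18.35
tool_pos: [0.5101, -0.2071, 0.0356]
eef_rot: [3.142, 0.0, 3.047]
force: [0.8, -0.6, 0.5]
opening: -0.0
grip_force: 0.1
```

step_arm(plan=[0,0.002,0.02,0,0,0,0,0,0.004,0.04,0,0,0,0,0,0.004,0.04,0,0,0,0])

```text
t: 18.73
tool_pos: [0.5101, -0.2062, 0.0356]
eef_rot: [3.142, -0.0, 3.046]
force: [-1.2, 0.9, 0.2]
opening: 0.001
grip_force: 0.1
```

step_arm(plan=[0,0.002,0.02,0,0,0,0,0,0.004,0.04,0,0,0,0,0,0.004,0.04,0,0,0,0])

```text
t: 19.1
tool_pos: [0.5103, -0.2051, 0.0356]
eef_rot: [3.142, 0.0, 3.047]
force: [0.1, -0.4, -0.8]
opening: 0.001
grip_force: 0.1
```

step_arm(plan=[0,0.002,0.02,0,0,0,0,0,0.004,0.04,0,0,0,0,0,0.004,0.04,0,0,0,0])

```text
t: 19.48
tool_pos: [0.5103, -0.2042, 0.0356]
eef_rot: [3.142, -0.0, 3.047]
force: [0.1, -0.1, -0.8]
opening: -0.005
grip_force: 0.1
```

step_arm(plan=[0,0.002,0.02,0,0,0,0,0,0.004,0.04,0,0,0,0,0,0.004,0.04,0,0,0,0])

```text
t: 19.85
tool_pos: [0.5105, -0.2032, 0.0356]
eef_rot: [-3.142, -0.0, 3.046]
force: [0.2, -1.7, -0.1]
opening: 0.002
grip_force: 0.5
```

```bash
python3 m.py; python3 - <<'E'
from h import *
F=[]
c=get_image("top");print(state()["force"]);a=c["image"][170:250,170:290,::-1];b=get_image("side")["image"][150:230,190:270,::-1]
cv2.imwrite("pics/t5c.png",np.hstack([cv2.resize(a,None,fx=4,fy=4,interpolation=cv2.INTER_CUBIC),cv2.resize(b,None,fx=4,fy=4,interpolation=cv2.INTER_CUBIC)]))
E
```

```text
tcp board [-0.0208 -0.2052] 0.03556347667214148
slat_centre t [-0.0184 -0.0629] 0.87
slat_centre s [-0.0323 -0.0691] 0.59
slat_front t [-0.018   0.0643] 0.6
slat_tail t [-0.0231  0.0711] 0.74
slat_tail s [-0.0237 -0.2113] 0.66
[-0.5990111  -0.9297916  -0.20474203]
```

View pics/t5c.png

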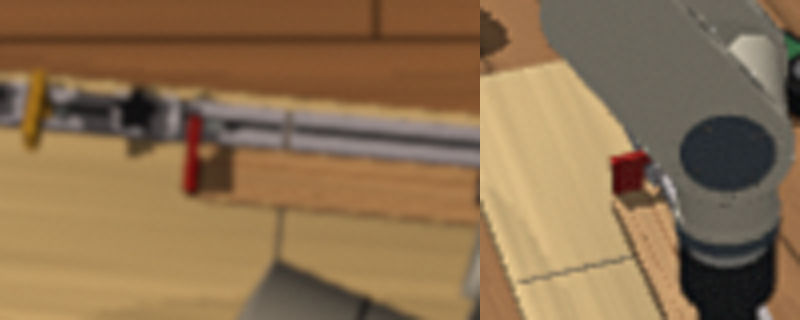

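The slat's front end has just reached the flag, at full (218,212) in top view. I'll keep on in 1 mm steps to feel for the carriage.

step_arm(plan=[0,0.002,0.02,0,0,0,0,0,0.004,0.04,0,0,0,0,0,0.004,0.04,0,0,0,0])

```text
t: 20.72
tool_pos: [0.5105, -0.2022, 0.0356]
eef_rot: [3.142, -0.0, 3.047]
force: [-0.3, -0.4, -0.3]
opening: 0.002
grip_force: 0.5
```

step_arm(plan=[0,0.002,0.02,0,0,0,0,0,0.004,0.04,0,0,0,0,0,0.004,0.04,0,0,0,0])

```text
t: 21.1
tool_pos: [0.5107, -0.2011, 0.0356]
eef_rot: [3.142, -0.0, 3.047]
force: [-0.5, -0.3, -0.9]
opening: -0.003
grip_force: 0.5
```

step_arm(plan=[0,0.002,0.02,0,0,0,0,0,0.004,0.04,0,0,0,0,0,0.004,0.04,0,0,0,0])

```text
t: 21.48
tool_pos: [0.5107, -0.2001, 0.0356]
eef_rot: [3.142, -0.0, 3.047]
force: [-0.1, -1.4, -0.2]
opening: 0.002
grip_force: 0.5
```

step_arm(plan=[0,0.002,0.02,0,0,0,0,0,0.004,0.04,0,0,0,0,0,0.004,0.04,0,0,0,0])

```text
t: 21.85
tool_pos: [0.5109, -0.1992, 0.0356]
eef_rot: [3.142, 0.0, 3.047]
force: [-0.5, -0.7, -0.3]
opening: 0.002
grip_force: 0.5
```

step_arm(plan=[0,0.002,0.02,0,0,0,0,0,0.004,0.04,0,0,0,0,0,0.004,0.04,0,0,0,0])

```text
t: 22.22
tool_pos: [0.5111, -0.1986, 0.0356]
eef_rot: [-3.141, 0.0, 3.047]
force: [-0.7, -4.8, -0.5]
opening: -0.002
grip_force: 2.4
```

step_arm(plan=[0,0.002,0.02,0,0,0,0,0,0.004,0.04,0,0,0,0,0,0.004,0.04,0,0,0,0])

```text
t: 22.6
tool_pos: [0.5111, -0.1982, 0.0357]
eef_rot: [-3.14, 0.001, 3.047]
force: [-2.6, -8.6, -1.0]
opening: 0.001
grip_force: 4.2
```

It bears hard on the carriage. I'll hold the lean for a moment.

step_arm(plan=[0,0,0,0,0,0,0,0,0,0,0,0,0,0,0,0,0,0,0,0,0,0,0,0,0,0,0,0,0,0,0,0,0,0,0,0,0,0,0,0,0,0])

```text
t: 23.35
tool_pos: [0.5112, -0.1981, 0.0357]
eef_rot: [-3.14, 0.001, 3.047]
force: [-1.8, -8.3, 0.1]
opening: -0.002
grip_force: 4.2
```

Held at a steady 8 N. Now back straight off, lift clear and check.

step_arm(plan=[0,-0.008,-0.08,0,0,0,0,0,-0.03,-0.3,0,0,0,0,0,-0.08,-0.8,0,0,0,0,0,-0.12,-1.2,0,0,0,0,0,-0.12,-1.2,2,0,0,0,0,-0.12,-1.2,4,0,0,0,0,-2,-3,6,0,0,0,0,-4,-6,6,0,0,0,0,-4,-6,6,0,0,0,0,-4,-6,6,0,0,0])

```text
t: 24.6
tool_pos: [0.4094, -0.3499, 0.1863]
eef_rot: [-3.141, 0.001, 3.042]
force: [0.6, 0.3, 0.8]
opening: 0.001
grip_force: 0.0
```

```bash
python3 m.py; python3 - <<'E'
from h import *
c=get_image("top");a=c["image"][170:250,150:310,::-1];s=get_image("side");b=s["image"][140:260,190:270,::-1]
a=cv2.resize(a,None,fx=3,fy=3,interpolation=cv2.INTER_CUBIC);b=cv2.resize(b,None,fx=4,fy=4,interpolation=cv2.INTER_CUBIC)
a=cv2.copyMakeBorder(a,0,240,0,0,cv2.BORDER_CONSTANT)
cv2.imwrite("pics/t6c.png",np.hstack([a,b]))
E
```

```text
tcp board [-0.1066 -0.3584] 0.18557479149555123
slat_centre t [-0.0318 -0.0666] 0.79
slat_front t [-0.025  -0.0574] 0.74
slat_tail t [-0.0226 -0.1873] 0.61
slat_tail s [-0.0244 -0.1905] 0.68
```

View pics/t6c.png

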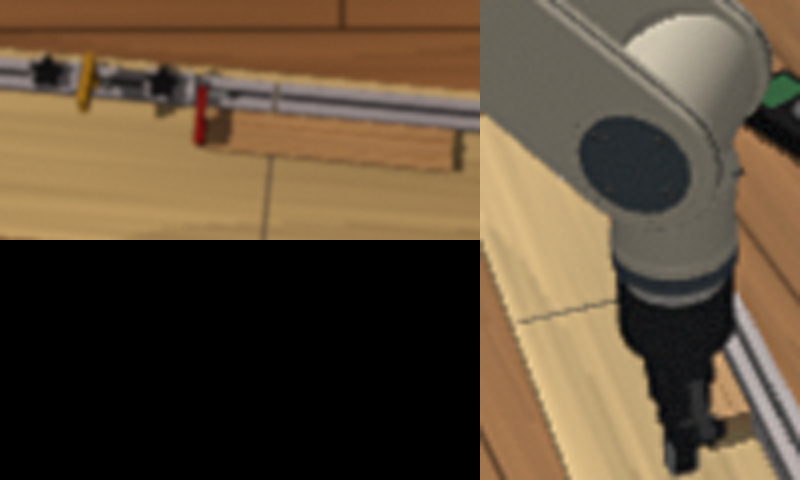

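The slat's bed-side edge runs from crop (205,145) to (455,168), slope 0.092, the same as the fence. Its front is against the red flag at full (217,209), and yellow is still up at full (179,197). Handing in.

```bash
python3 -c "
from workcell import *
print(finish_job())"
```

```text
the job is handed in; nothing more can be done
None
```

The job is handed in: red flag down, slat flat along the fence and left against the flag, which I leaned home on its carriage at about 8 N; yellow stop up and not touched; `finish_job` returned no verdict.

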